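# Swing the fixture's slotted bracket onto its locating stud

## Task

On the inspection fixture, swing the slotted bracket with the black knob about its pivot bolt, lifted just clear of the plate's fittings, until its slot drops over the slim pointed stud (not the broad flat rest button). The bracket must end lying flat on the fixture plate, still on its pivot bolt, with the stud standing in the slot, and be let go.

Things in the scene. Friction and masses are not known exactly. Their poses are not given: they have to be found in the camera images.
- knob (a point): Centre (half-way up) of the upright round black knob on the bracket, 24 mm across, 50 mm tall, 31 mm above the bar's underside. The bracket: a loose flat steel bar 225 x 60 x 6 mm, about 0.3 kg, lying on the fixture plate, its 18 mm hole round the pivot bolt. x points along the bar from hole through slot to knob (170 mm from the hole's centre, 25 mm from the bar's end), z up.
- slot (a point): Centre of the bracket's slot, at the bar's underside, 115 mm from the hole's centre and 55 mm from the knob, between the two. A closed rectangle 36 mm along the bar and 28 mm across, through the bar. Same axes as the knob.
- pivot (a point): Foot of the bolt on which the bracket swings, on the upper face of the fixture plate (dark steel, 260 x 300 x 18 mm, fixed). The bolt is fixed, shank 10 mm across; its hexagon head, 28 mm across, begins 50 mm above the plate: below it the bracket can be raised 40 mm and swung freely. x points over the plate's middle; stud and rest button stand 60 degrees either side of it, either way round.
- stud_foot (a point): Foot of the slim steel stud, on the upper face of the fixture plate, 115 mm from the pivot bolt: fixed, 12 mm across, 16 mm high, the uppermost 6 mm tapering to 6 mm across. The rest button, opposite it on the plate, is a flat steel disc 40 mm across, also fixed and 16 mm high, too broad for the slot.
There are look-alikes about, which are no part of the job. What is shaped like the part that bears knob but green is not meant.

How it is judged:
At the end, for the whole second after the job is handed in: The stud stands in the slot (slot centre within 13 mm of the stud, sideways), the bracket lies flat on the fixture plate (slot's underside less than 4 mm and the knob's centre less than 37 mm above the plate, tilt under 0.1 rad), still on its pivot bolt (knob 155 to 185 mm from it, sideways) (horizontal distance between slot and stud_foot below 0.013 m and z of slot in the frame of stud_foot below 0.004 m and z of knob in the frame of pivot below 0.037 m and angle between knob's own z axis and vertical below 0.1 rad and horizontal distance between knob and pivot between 0.155 and 0.185 m); the robot touches nothing.
It also fails if it takes over 35 s, if anything falls off the work surface, if the arm or the gripper's body presses on something with over 40 N, if the wrist force passes 120 N, or if a joint passes its speed limit or range.

## Robot

A 6-joint arm with a two-finger parallel gripper is mounted at the origin on the work surface. World frame = base frame: x ahead of the robot, y to its left, z up, the work surface at z = 0. Lengths are in m, angles in rad, forces in N, time in s.
With the tool pointing down it reaches from about 0.25 to 0.775 m from the base axis. Payload 4 kg.
Tool frame: the origin (TCP) lies at the very end of the fingers, on their centre line; the grasp point (between the pads) lies 19 mm behind it; z points along the fingers, y is the direction in which the jaws open and shut (so a half turn about z gives the same grasp; the last joint's range is limited). The gripper opens to 94 mm and grips with 3 to 60 N. Pads are 16 mm wide; open, the fingers measure 119 mm over their backs; the gripper's body (75 mm by 177 mm) begins 78 mm behind the grasp point.
Start: joints at [1.095, 0.087, 1.371, -0, 1.684, -0.103], TCP at [0.2, 0.512, 0.206] pointing down, gripper open.
Joint ranges: [-3.1, 3.1], [-0.76, 2.03], [0.27, 2.55], [-1.08, 4.22], [0.17, 2.65], [-2.57, 2.57]. Speed limits (rad/s): [2.79, 2.79, 3.14, 3.14, 3.14, 3.14].

## Interface

Orientations are given as [roll, pitch, yaw] about the fixed x, y, z axes, in that order (R = Rz(yaw) Ry(pitch) Rx(roll)).
In Python, from bench import robot, cams, models gives the robot as it stands.
- The arm moves only by the tool step_arm, never from a script. Its argument "series" is a list of rows, each a list of 5 numbers: the gripper command: -1 is shut, 1 is fully open, values between are in proportion, then the shift along the tool's x, y, z in mm, then the turn about the tool's z in degrees. A call has 1 to 20 rows; each row is the pose to reach, as a shift and turn from the pose commanded when the call began, along the tool's axes at that moment; what a row does not reach only later rows make up. A row lasts 1/8 s, in which the tool goes at most 62.5 mm and 10.7 degrees, less where a joint would pass 70% of its speed; a pose out of reach is approached as far as the arm can. A call with a gripper value outside its range is refused whole. The fingers move at their own pace and stop on an object; the grip force is fixed at half the most. Time passes only in rows, so rows that repeat a pose let the fingers close. It gives the time, the measured TCP pose, the force and the opening at its end, in the units of the state.
- robot.get_obs(): the state, without advancing time (a new reading comes with each control period).
- cams.snapshot(name): name is "scene" or "top"; returns a dict with "pixels" (384x512x3 uint8, red, green, blue), "fov_y" (degrees; the focal length in pixels is half the picture's height over the tangent of half this angle, whatever the lens; pixels are square), "cx", "cy" (the principal point, pixels), "R" (3x3) and "t" (3): a world point X has camera coordinates R X + t. Camera axes: x right, y down, z forward; pixel columns grow to the right and rows downward; lengths in m; the calibration is good to about 2 mm. A picture is of the moment at which its call begins. There is no depth.
- robot.close_job(): hands the job in, once; it reports no verdict.
Trained networks look in a picture, given as the dict that the camera call returned (one of the last four; its "shot" number tells which), for a name from the list of things; names that differ only in an ending like _2 or _b are one class to them, and where a whole thing is asked for, a point or a joint stands for the part that bears it (a point fixed in the world has none). Each returns a list of dicts, best first, with "p" (0 to 1); they miss things now and then, are a little off and sometimes report something else, mostly with a low value. They report only what shows in the picture. A call takes as long as a camera call. They do not tell look-alikes from the thing itself.
- models.find_in(picture, label): "position" ([x, y, z] in m, in world coordinates, good to about 4 mm: the middle of the surface that is visible of it).
- models.pinpoint(picture, label): "position" ([x, y, z] in m, in world coordinates, good to about 4 mm: a listed point, or the origin of a listed thing).
The state is a dict: "time": time; "joint_positions": joint angles; "qvel": joint speeds; "joint_torque": joint torques, N m; "tool_pos": TCP position; "ee_rot": TCP orientation; "wrist_force": force on the tool from outside, world axes, zero at the start; "wrist_torque": the same for the moment, N m; "width": finger opening in m.
Only numpy, scipy, OpenCV 4.12 (cv2) and the standard library are available. Lean on these libraries where they do the work, as an engineer would, in place of code of your own. Each camera call takes 0.05 s, during which the arm holds its last target. There are 200 camera calls.

## Working session

There is one attempt and no reset: what is moved stays moved. The work goes in short steps, Python scripts to look and compute and a tool call to move; the robot and the scene stay as the last step left them, time stands still between calls to the robot, and variables do not carry over. Pictures are saved under pics/ and viewed, about 8 in all and at most 12, crops included, and the job is handed in when it is done.

Besides the shell and the picture viewer there is one more tool, called by a JSON object that holds its "name" and its "arguments". step_arm: Moves the arm, as the interface text tells. Its arguments: {"type":"object","properties":{"series":{"type":"array","items":{"type":"array","items":{"type":"number"}}}},"required":["series"]}

```bash
mkdir -p pics; python3 - <<'E'
from bench import robot,cams,models
import cv2,numpy as np
o=robot.get_obs();print(o['time'],o['tool_pos'],o['ee_rot'],o['width'])
ims=[]
for n in('scene','top'):
    s=cams.snapshot(n);ims.append(s['pixels'])
    C=-np.array(s['R']).T@np.array(s['t']);print(n,C,s['fov_y'])
    for l in('knob','slot','pivot','stud_foot'):
        for d in models.pinpoint(s,l)[:4]:
            p=np.array(d['position']);c=np.array(s['R'])@p+s['t'];f=192/np.tan(np.radians(s['fov_y']/2))
            print(l,p.round(3),round(d['p'],2),(c[:2]/c[2]*f+[s['cx'],s['cy']]).round(),{k:v for k,v in d.items() if k not in('position','p')})
for i,n in enumerate(('scene','top')): cv2.imwrite(f'pics/{n}0.png',cv2.cvtColor(cv2.resize(ims[i],(768,576)),cv2.COLOR_RGB2BGR))
E
```

```text
0.0 [0.20009593 0.5117296  0.20431167] [-3.13940282e+00 -2.16782850e-04  2.76876377e+00] 0.09402078426380833
scene [0.83551511 0.30372421 0.55442616] 51.436045609591346
knob [ 0.367 -0.228  0.03 ] 0.97 [218. 142.] {}
knob [0.665 0.028 0.045] 0.83 [197. 297.] {}
knob [ 0.677 -0.294  0.032] 0.77 [ 73. 206.] {}
slot [ 0.317 -0.209  0.003] 0.85 [240. 144.] {}
slot [ 0.618 -0.297  0.003] 0.73 [105. 199.] {}
pivot [0.497 0.013 0.018] 0.89 [264. 235.] {}
pivot [0.667 0.03  0.046] 0.36 [197. 298.] {}
stud_foot [0.55  0.117 0.015] 0.64 [293. 290.] {}
top [ 0.34805016 -0.05967811  1.07527392] 49.617415697259624
knob [ 0.369 -0.229  0.034] 0.82 [337. 228.] {}
knob [0.668 0.032 0.049] 0.72 [231. 113.] {}
slot [ 0.318 -0.207  0.001] 0.91 [327. 249.] {}
slot [0.608 0.027 0.021] 0.88 [234. 138.] {}
slot [ 0.622 -0.296 -0.004] 0.78 [356. 132.] {}
pivot [0.5   0.013 0.018] 0.76 [240. 180.] {}
stud_foot [0.553 0.119 0.02 ] 0.59 [198. 160.] {}
```

View pics/scene0.png

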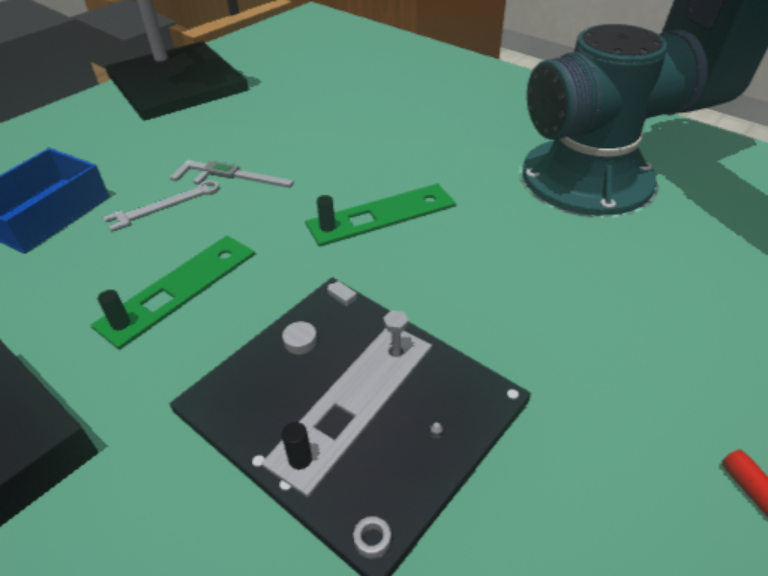

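View pics/top0.png

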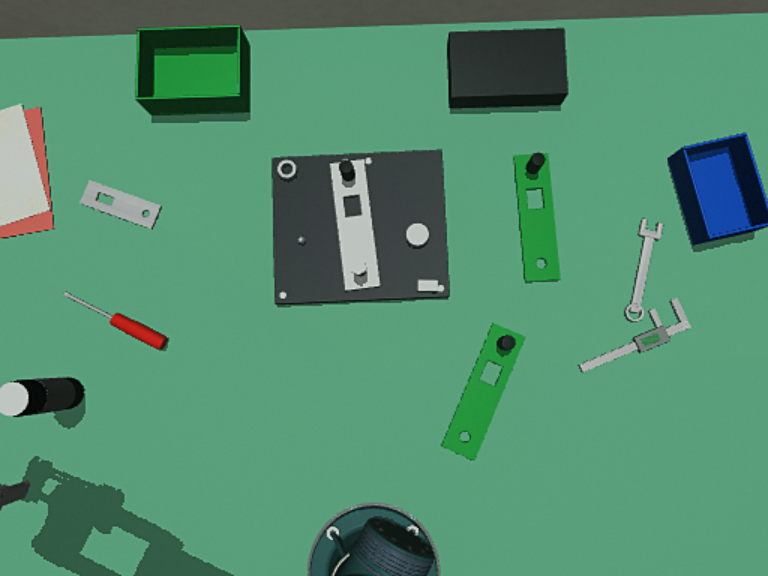

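Candidates for the bracket in the top picture (768-wide):
- Grey bar on the plate, knob at (347,170). The description fits this one.
- Green bars, knobs at (536,160) and (506,343). Excluded by colour.
- Small grey plate at (120,205). It has no knob.

For the stud, the slim one is at (301,240), and the broad button is at (417,235). The ring at (287,169) and the small bolts are fittings. I'll check this in one crop and compute the moves.

```bash
cat >h.py <<'E'
from bench import robot,cams,models
import cv2,numpy as np
from scipy.spatial.transform import Rotation as Ro
K=np.array([.667,.030,.049]);P=np.array([.4985,.013,.018]);S=np.array([.552,.118,.018])
def pix(s,p):
    c=np.array(s['R'])@p+s['t'];f=192/np.tan(np.radians(s['fov_y']/2));return c[:2]/c[2]*f+[s['cx'],s['cy']]
def crop(s,n,c,h,z=5,marks=()):
    c=np.array(c,int);im=cv2.cvtColor(s['pixels'],cv2.COLOR_RGB2BGR)
    x0,y0=max(c[0]-h[0],0),max(c[1]-h[1],0)
    im=cv2.resize(im[y0:c[1]+h[1],x0:c[0]+h[0]],None,fx=z,fy=z,interpolation=cv2.INTER_CUBIC)
    for m in marks: cv2.drawMarker(im,tuple(int(v) for v in (pix(s,m)-[x0,y0]+.5)*z),(0,0,255),0,14,1)
    cv2.imwrite(f'pics/{n}.png',im)
def togo(w):
    o=robot.get_obs();R=Ro.from_euler('xyz',o['ee_rot']).as_matrix()
    return (1000*R.T@(np.array(w)-o['tool_pos'])).round(1),o
E
python3 - <<'E'
from h import *
s=cams.snapshot('scene');crop(s,'c1',pix(s,(K+P)/2),(75,58),5,(K,P,S))
print(togo([.667,.030,.15])[0],np.linalg.norm((K-P)[:2]),np.linalg.norm((S-P)[:2]),np.degrees(np.arctan2(*(K-P)[1::-1])),np.degrees(np.arctan2(*(S-P)[1::-1])))
E
```

```text
[-610.2 -279.1   55.5] 0.16935539554439952 0.11784417677594428 5.761088817298878 63.00007459689589
```

View pics/c1.png

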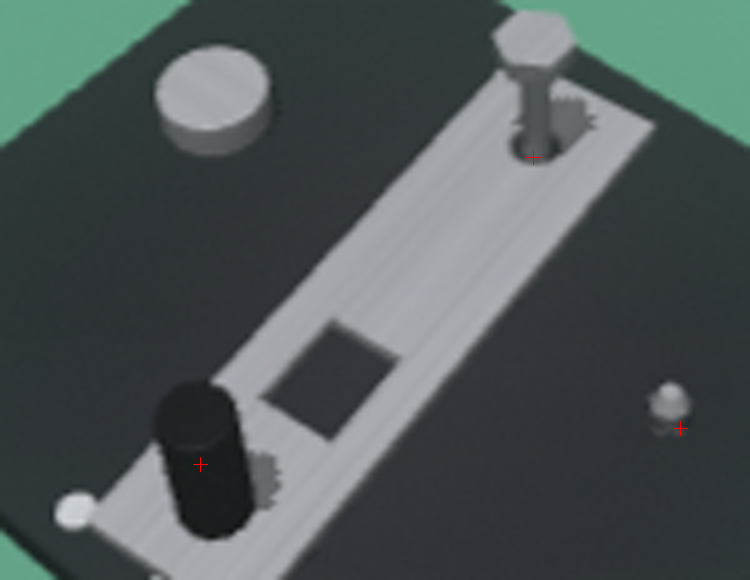

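The crop shows the grey bracket with the black knob at about (205,462) and the pointed stud at (670,405). The broad button is at (212,100). My knob and pivot marks fit, and the stud mark sits about 2–3 mm outside, so I pull it in to the given 115 mm. Now I move above the knob, with the jaws along the bar.

{"name": "step_arm", "arguments": {"series": [[1,-50,-23,0,8],[1,-105,-48,0,18],[1,-160,-73,0,28],[1,-215,-98,0,38],[1,-270,-124,0,48],[1,-325,-149,0,57],[1,-380,-174,0,62.9],[1,-435,-199,10,62.9],[1,-490,-224,20,62.9],[1,-545,-249,35,62.9],[1,-590,-270,50,62.9],[1,-610,-279,55,62.9],[1,-610,-279,55,62.9],[1,-610,-279,55,62.9]]}}

```text
time: 2.3
tool_pos: [0.6664, 0.0318, 0.1516]
ee_rot: [3.14, -0.001, 1.673]
wrist_force: [0.4, 0.3, -0.3]
width: 0.0943
```

```bash
python3 - <<'E'
from h import *
d,o=togo([.667,.030,.031]);print(d,o['time'],o['tool_pos'],o['ee_rot'],o['wrist_force'])
for n in('top','scene'):
    s=cams.snapshot(n)
    for l in ('knob','stud_foot'):
        for e in models.pinpoint(s,l): print(n,l,np.round(e['position'],4),round(e['p'],2))
crop(s,'c2',pix(s,K),(75,58),5,(K,))
E
```

```text
[ -1.9   0.3 120.6] 2.3 [0.6664235  0.0317757  0.15164348] [ 3.14048948e+00 -6.99095082e-04  1.67254814e+00] [ 0.40523031  0.33891944 -0.30997229]
top knob [0.667  0.0302 0.051 ] 0.9
top knob [ 0.6773 -0.2934  0.0328] 0.85
top knob [ 0.3705 -0.2284  0.0338] 0.83
scene knob [0.6654 0.0293 0.0459] 0.84
scene knob [ 0.676  -0.2923  0.0312] 0.62
```

View pics/c2.png

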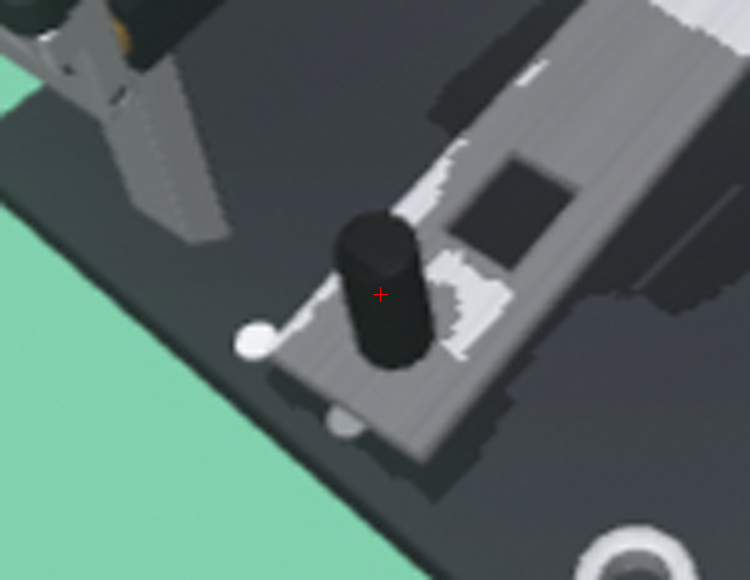

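The knob stands midway under the open jaws, with mark and image agreeing. I'll descend and grip.

{"name": "step_arm", "arguments": {"series": [[1,-1,0,35,0],[1,-1.5,0,75,0],[1,-1.5,0,105,0],[1,-1.5,0,118,0],[1,-1.5,0,120,0],[-0.2,-1.5,0,120,0],[-0.5,-1.5,0,120,0],[-1,-1.5,0,120,0],[-1,-1.5,0,120,0],[-1,-1.5,0,120,0],[-1,-1.5,0,120,0],[-1,-1.5,0,120,0]]}}

```text
time: 4.1
tool_pos: [0.6669, 0.0287, 0.0304]
ee_rot: [-3.142, -0.0, 1.671]
wrist_force: [0.2, -1.2, 1.0]
width: 0.0275
```

{"name": "step_arm", "arguments": {"series": [[-1,0,0,0,0],[-1,0,0,0,0],[-1,0,0,0,0],[-1,0,0,-5,0],[-1,0,0,-10,0],[-1,0,0,-17,0],[-1,0,0,-24,0],[-1,0,0,-27,0],[-1,0,0,-27,0],[-1,0,0,-27,0]]}}

```text
time: 5.35
tool_pos: [0.6668, 0.0287, 0.0572]
ee_rot: [-3.141, -0.0, 1.671]
wrist_force: [0.5, 0.4, -2.0]
width: 0.0236
```

```bash
python3 - <<'E'
from h import *
s=cams.snapshot('scene')
crop(s,'c3',pix(s,(K+P)/2),(80,60),5)
# swing plan: knob circle about pivot, tool deltas in present tool axes
o=robot.get_obs();R=Ro.from_euler('xyz',o['ee_rot']).as_matrix();t=o['tool_pos'];print(t,o['wrist_force'],o['width'])
S=P+(S-P)*115/np.linalg.norm((S-P)[:2]);th1=np.arctan2(*(S-P)[1::-1]);r=t-P;th0=np.arctan2(r[1],r[0]);r0=np.hypot(*r[:2]);print(r0,np.degrees([th0,th1]))
for k in range(0,17):
    th=th0+(th1-th0)*k/16;rr=r0+(.170-r0)*k/16
    d=R.T@np.array([P[0]+rr*np.cos(th)-t[0],P[1]+rr*np.sin(th)-t[1],0])*1000
    print(k,d.round(1),round(-np.degrees(th-th0),1))
E
```

```text
[0.66670225 0.02877086 0.05706155] [ 0.12863931  1.03972317 -2.21430278] 0.02353716818302946
0.168939982983427 [ 5.35646477 63.0000746 ]
0 [0. 0. 0.] -0.0
1 [10.6 -0.2  0. ] -3.6
2 [21.2 -1.1  0. ] -7.2
3 [31.7 -2.6  0. ] -10.8
4 [42.1 -4.8  0. ] -14.4
5 [52.4 -7.6  0. ] -18.0
6 [ 62.5 -11.1   0. ] -21.6
7 [ 72.3 -15.2   0. ] -25.2
8 [ 81.8 -19.9   0. ] -28.8
9 [ 91.1 -25.2   0. ] -32.4
10 [100.  -31.1   0. ] -36.0
11 [108.5 -37.5   0. ] -39.6
12 [ 1.166e+02 -4.450e+01  1.000e-01] -43.2
13 [ 1.242e+02 -5.190e+01  1.000e-01] -46.8
14 [ 1.314e+02 -5.990e+01  1.000e-01] -50.4
15 [ 1.38e+02 -6.82e+01  1.00e-01] -54.0
16 [ 1.441e+02 -7.700e+01  1.000e-01] -57.6
```

View pics/c3.png

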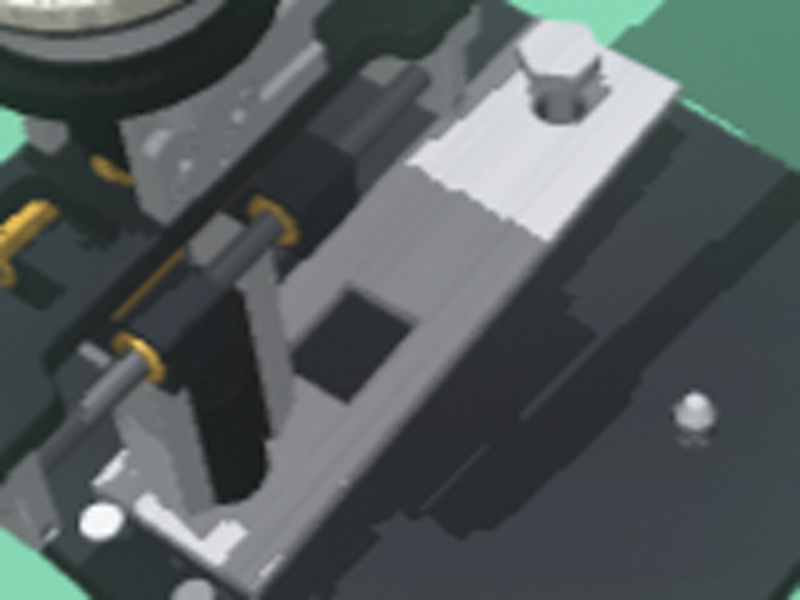

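The bracket is gripped and lifted level, clear of the stud's height and below the bolt head. Now the swing.

{"name": "step_arm", "arguments": {"series": [[-1,5,0,0,-1.8],[-1,15,-0.5,0,-5.2],[-1,26,-1.7,0,-9],[-1,37,-3.7,0,-12.6],[-1,47,-6.2,0,-16.2],[-1,57.5,-9.3,0,-19.8],[-1,67.5,-13,0,-23.4],[-1,77,-17.5,0,-27],[-1,86.5,-22.5,0,-30.6],[-1,95.5,-28,0,-34.2],[-1,104.5,-34.3,0,-37.8],[-1,112.5,-41,0,-41.4],[-1,120.5,-48,0,-45],[-1,128,-56,0,-48.6],[-1,135,-64,0,-52.2],[-1,141,-72.5,0,-55.8],[-1,144,-77,0,-57.6],[-1,144,-77,0,-57.6],[-1,144,-77,0,-57.6]]}}

```text
time: 7.78
tool_pos: [0.5762, 0.1642, 0.0575]
ee_rot: [3.141, 0.0, 2.676]
wrist_force: [0.6, 0.3, -2.5]
width: 0.0232
```

```bash
python3 - <<'E'
from h import *
S=P+(S-P)*115/np.linalg.norm((S-P)[:2])
o=robot.get_obs();t=o['tool_pos'];r=t-P
print(t,o['ee_rot'],o['wrist_force'],o['width'],np.hypot(*r[:2]),np.degrees(np.arctan2(r[1],r[0])),'stud est',S)
for n in('top','scene'):
    s=cams.snapshot(n)
    for l in ('knob','slot','stud_foot','pivot'):
        for e in models.pinpoint(s,l)[:3]: print(n,l,np.round(e['position'],4),round(e['p'],2))
    u=r*[1,1,0]/np.hypot(*r[:2]);sl=t-.055*u;sl[2]-=.012+0
    crop(s,'c4'+n,pix(s,S),(65,50),6 if n=='scene' else 6,(S,S+[0,0,.016]))
a=cv2.imread('pics/c4top.png');b=cv2.imread('pics/c4scene.png')
cv2.imwrite('pics/c4.png',cv2.resize(np.hstack([a,b]),(800,308)))
E
```

```text
[0.57624925 0.16421374 0.05754116] [3.14137809e+00 3.23697252e-04 2.67587814e+00] [ 0.63397189  0.3324376  -2.50784035] 0.02321268903365642 0.170030999199209 62.78922622795948 stud est [5.27072741e+01 1.02478818e+02 1.80000000e-02]
top knob [ 0.6781 -0.2937  0.0356] 0.81
top knob [ 0.3682 -0.23    0.0342] 0.68
top slot [ 0.3204 -0.2086  0.    ] 0.94
top slot [0.5471 0.1189 0.0452] 0.56
top stud_foot [0.5533 0.1137 0.0189] 0.48
top pivot [0.5014 0.0162 0.0186] 0.68Traceback (most recent call last):
  File "<stdin>", line 10, in <module>
  File "h.py", line 10, in crop
    im=cv2.resize(im[y0:c[1]+h[1],x0:c[0]+h[0]],None,fx=z,fy=z,interpolation=cv2.INTER_CUBIC)
cv2.error: OpenCV(4.12.0) /io/opencv/modules/imgproc/src/resize.cpp:4208: error: (-215:Assertion failed) !ssize.empty() in function 'resize'
```

I mixed units: 115 should be 0.115. Only the distance was wrong, so the swing angle was unaffected. I'll redo the check.

```bash
python3 - <<'E'
from h import *
S=P+(S-P)*.115/np.linalg.norm((S-P)[:2]);print(S)
t=robot.get_obs()['tool_pos'];u=np.append((t-P)[:2],0);u/=np.linalg.norm(u);sl=t-.055*u;sl[2]=.0445+.006
T=[]
for n in('top','scene'):
    s=cams.snapshot(n)
    for l in ('knob','slot','stud_foot','pivot'):
        for e in models.pinpoint(s,l)[:3]: 
            if e['position'][1]>-.1:print(n,l,np.round(e['position'],4),round(e['p'],2))
    crop(s,'c4'+n,pix(s,S),(40,60),5,(S+[0,0,.016],));T.append(cv2.imread(f'pics/c4{n}.png'))
cv2.imwrite('pics/c4.png',np.hstack(T))
E
```

```text
[0.55070877 0.11546582 0.018     ]
top slot [0.5477 0.1181 0.0462] 0.63
top stud_foot [0.5509 0.1156 0.0159] 0.37
top pivot [0.4973 0.0177 0.018 ] 0.63
scene knob [0.5755 0.1625 0.0737] 0.73
scene slot [0.5524 0.1172 0.0449] 0.78
scene stud_foot [0.5557 0.116  0.0141] 0.56
scene pivot [0.496  0.0124 0.021 ] 0.79
```

View pics/c4.png

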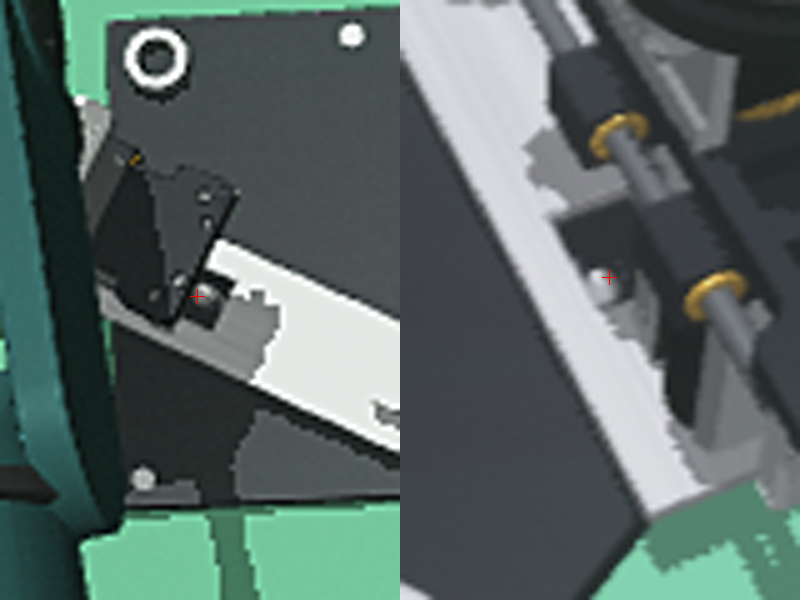

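```bash
python3 - <<'E'
from h import *
from scipy.optimize import least_squares
S=np.array([.5507,.1155,.034]);ob={'top':(205-197,293-296),'scene':(600-609,283-278)}
ss={n:cams.snapshot(n) for n in ob}
t={n:pix(ss[n],S)+np.array(ob[n])/5 for n in ob}
for zfix in(0,1):
    f=lambda x:np.concatenate([pix(ss[n],np.array([x[0],x[1],.034 if zfix else x[2]]))-t[n] for n in t])
    r=least_squares(f,S);print(r.x.round(4),r.fun.round(2))
E
```

```text
[0.5522 0.1129 0.0304] [-0.35  0.26 -0.26 -0.01]
[0.5533 0.1136 0.034 ] [-0.86 -0.41 -0.23 -0.58]
```

The stud shows inside the slot in both views: top crop at (205,293), scene crop at (600,283). Triangulation puts it at about (0.5525, 0.1135), so the slot centre is about 2 mm off tangentially. I'll trim 3 mm at the knob and lower.

{"name": "step_arm", "arguments": {"series": [[-1,-3,0,0,1],[-1,-3,0,5,1],[-1,-3,0,10,1],[-1,-3,0,15,1],[-1,-3,0,19,1],[-1,-3,0,22,1],[-1,-3,0,24.5,1],[-1,-3,0,26,1],[-1,-3,0,26.5,1],[-1,-3,0,26.5,1]]}}

```text
time: 9.88
tool_pos: [0.5787, 0.163, 0.0311]
ee_rot: [3.141, 0.0, 2.659]
wrist_force: [-0.5, 0.5, -2.7]
width: 0.0234
```

It went down with no contact force, and the tool is about 0.7 mm above its height at the first grasp. I'll release gently, then rise.

{"name": "step_arm", "arguments": {"series": [[-1,0,0,0.5,0],[-0.4,0,0,0.5,0],[-0.2,0,0,0.5,0],[-0.2,0,0,0.5,0],[-0.2,0,0,0.5,0],[-0.2,0,0,-15,0],[-0.2,0,0,-45,0],[-0.2,0,0,-90,0],[-0.2,-40,0,-130,0],[-0.2,-100,0,-150,0],[-0.2,-160,0,-150,0],[-0.2,-200,0,-150,0],[-0.2,-200,0,-150,0]]}}

```text
time: 11.5
tool_pos: [0.7572, 0.0678, 0.179]
ee_rot: [-3.14, -0.002, 2.656]
wrist_force: [-0.6, -0.3, -0.1]
width: 0.0374
```

```bash
python3 - <<'E'
from h import *
o=robot.get_obs();print(o['time'],o['tool_pos'],o['wrist_force'],o['width'])
T=[]
for n in('top','scene'):
    s=cams.snapshot(n)
    for l in ('knob','slot','stud_foot','pivot'):
        for e in models.pinpoint(s,l)[:3]: 
            if e['position'][1]>-.1:print(n,l,np.round(e['position'],4),round(e['p'],2))
    crop(s,'c5'+n,pix(s,np.array([.5525,.1135,.02])),(40,60),5);T.append(cv2.imread(f'pics/c5{n}.png'))
cv2.imwrite('pics/c5.png',np.hstack(T))
E
```

```text
11.5 [0.75724681 0.06782465 0.17904567] [-0.55380043 -0.26213855 -0.14767515] 0.037363832559713074
top pivot [0.4974 0.0156 0.0155] 0.61
scene knob [0.5771 0.1595 0.048 ] 0.86
scene slot [0.5511 0.1157 0.02  ] 0.7
scene stud_foot [0.5532 0.1154 0.0183] 0.63
scene pivot [0.4982 0.0129 0.0187] 0.73
```

View pics/c5.png

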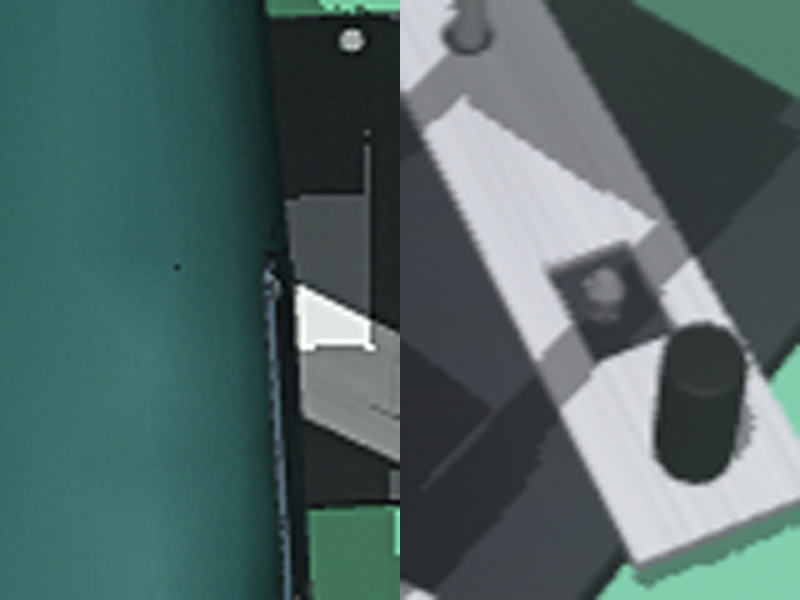

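In the scene crop the stud stands at (603,290) inside the slot. The bar lies flat, its hole is round the bolt, and the gripper is clear. I'll hand it in.

```bash
python3 -c "
from bench import robot
print(robot.close_job())"
```

```text
the job is handed in; nothing more can be done
None
```

The bracket with the black knob is now lying with its slot over the slim stud, and I handed the job in at about 11.6 s of the 35 s. I gripped it by the knob with the jaws along the bar and lifted it 27 mm. I then swung it about 56° round the bolt, trimmed it 3 mm, lowered it, let go and withdrew.

**Last checks, from the scene camera:**
- **Position:** the stud shows inside the slot. The network puts the slot centre about 2 mm from the stud (limit 13 mm), and the knob is about 0.167 m from the pivot (allowed 0.155 to 0.185 m).
- **Height:** the knob centre is about 30 mm above the plate (limit 37 mm) and the slot about 2 mm (limit 4 mm). The networks are good to about 4 mm, so that slot figure alone does not prove it lies flat; the picture shows it flat.
- **Robot:** the gripper is clear, and the wrist force is about zero.

**Gaps and disagreements:**
- The arm blocked the top camera at the end, so the final check rests on one camera.
- The stud position estimates differed by up to about 5 mm, which the slot allowed for.
- One check script had a unit slip, which I fixed before it affected any move.

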